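# Free the seized plug from the heating block

## Robot

A 6-joint arm with a two-finger parallel gripper is mounted at the origin on a cart in front of the work surface, level with it; the furniture and walls round the work are solid. World frame = base frame: x ahead of the robot, y to its left, z up, the work surface at z = 0. Lengths are in mm, angles in rad, forces in N, time in s.
With the tool pointing down it reaches from about 350 to 950 mm from the base axis. Payload 17.4 kg.
Tool frame: the origin (TCP) lies between the finger pads; the fingertips stand nose_length ahead of it and the grasp point (between the pads) lies 3 mm ahead of it (nose_length is the distance from the TCP to the fingertips, in mm); y points along the fingers, x is the direction in which the jaws open and shut, and the axes are right-handed (so a half turn about y gives the same grasp; the last joint's range is limited). The gripper opens to 93 mm and grips with 3 to 60 N. Pads are 15 mm wide; open, the fingers measure 128 mm over their backs; the gripper's body (75 mm by 188 mm) begins 65 mm behind the grasp point.
Start: joints at [-1.339, 0.116, 1.442, -0, 1.584, -0.038], TCP at [179.904, -650.59, 240.646] pointing down, gripper open.
Joint ranges: [-2.83, 2.83], [-0.83, 2.19], [0.07, 2.5], [-1.14, 4.28], [0.01, 3], [-2.97, 2.97]. Speed limits (rad/s): [1.89, 1.89, 2.22, 3.14, 3.14, 3.14].

## Interface

Orientations are given as a unit quaternion [x, y, z, w].
In Python, from workcell import read_state, get_image, sign_off, nose_length gives the robot as it stands. The module is installed in compiled form; this text tells all that it offers.
- The arm moves only by the shell command python3 -m jog 'ROWS'. ROWS is JSON, a list of rows, each an object with "travel": the shift along the tool's x, y, z in m, a list of three; "twist": the turn about the tool's y in rad; "claw": the finger opening in m, from 0 to 0.093. In form: [{"travel": [dx, dy, dz], "twist": twist, "claw": claw}, ...]. A call has 1 to 10 rows; each row is the pose to reach, as a shift and turn from the pose measured when the call began, along the tool's axes at that moment; what a row does not reach only later rows make up. A row lasts 1/8 s, in which the tool goes at most 62.5 mm and 10.7 degrees, less where a joint would pass 70% of its speed; a pose out of reach is approached as far as the arm can. A call with a gripper value outside its range is refused whole. The fingers move at their own pace and stop on an object; the grip force is fixed at half the most. Time passes only in rows, so rows that repeat a pose let the fingers close. It gives the time, the measured TCP pose, the force and the opening at its end, in the units of the state.
- read_state(): the state, without advancing time (a new reading comes with each control period).
- get_image(name): name is "side" or "top" or "wrist"; returns a dict with "color" (420x560x3 uint8, red, green, blue), "fx", "fy", "cx", "cy" (pixels), "cam_to_world" (4x4, takes a point from camera to world coordinates). Camera axes: x right, y down, z forward; pixel columns grow to the right and rows downward; lengths in mm; the calibration is good to about 2 mm. A picture is of the moment at which its call begins. There is no depth.
- sign_off(): hands the job in, once; it reports no verdict.
The state is a dict: "time_s": time; "q": joint angles; "joint_velocities": joint speeds; "tau": joint torques, N m; "ee_pos": TCP position; "ee_rot": TCP orientation; "force": force on the tool from outside, world axes, zero at the start; "torque": the same for the moment, N m; "width": finger opening in mm.
Only numpy, scipy, OpenCV 4.12 (cv2) and the standard library are available. Lean on these libraries where they do the work, as an engineer would, in place of code of your own. Each camera call takes 0.05 s, during which the arm holds its last target. There are 200 camera calls.

## Task

The T-handled plug has seized in the dry-block heater's aluminium block; a straight pull only lifts the whole block out of its well. Work the plug out by twisting it to and fro while drawing it up gently, with the block staying seated in the heater and the round-knobbed plug staying in its hole, then stand the freed plug upright in the middle of the small white tray and let go.

Things in the scene. Friction and masses are not known exactly. Their poses are not given: they have to be found in the camera images.
- tee_plug: Steel plug with a T handle, 120 g, seized upright in one of the block's two holes (either one). Origin on its axis at the underside of its 37 mm wide, 5 mm thick flange, which lies on the block's top. z up its axis, x along the T bar. Above the flange a 12 mm stem to the bar, below it a 26 mm shank, 22 mm long. No thread or stop: it may turn either way.
- tee_bar (a point): Centre of the plug's T bar, 37 mm above the flange's underside. The bar is 50 mm long (x), 12 mm thick (y) and 18 mm high (z), with free air round it: pinch it firmly (40 N or more) across its 12 mm and turn about the plug's axis.
- tee_foot (a point): Centre of the shank's flat foot, 22 mm below the flange's underside. Spring shoes in the hole grip the shank with 16 to 23 N of dry friction until it has risen 20 mm. Friction opposes the sliding direction: while the plug is being twisted (up to 0.3 N m) little is left along the axis. Rise 2 to 3 mm per radian of twist, about 0.6 rad to and fro each side, reversing.
- knob_plug: Steel plug with a low round knob, 22 mm in diameter, top 16 mm above the block's top face, loose in the block's other hole, 52 mm from the T-handled plug. Origin on its axis at the underside of its flange. A bystander: leave it.
- block: Aluminium heating block 70 x 100 x 50 mm (x, y, z), about 0.85 kg, loose in the heater's well with 1.5 mm of play all round: it can lift out but not turn. Origin at the centre of its underside, top face 50 mm above; holes at y = -26 and +26 mm. Pulling up on a plug with more than about 6 N (beyond its own weight) begins to tip or lift it.
- heater: White bench dry-block heater, fixed to the bench, with a rectangular well (floor 15 mm, walls 46 mm above the bench) and a control panel on its -x side, about 150 x 135 mm over all. Origin on the bench under the centre of the well, x and y as the block's.
- tray: Small white plastic tray like an upturned lid, 98 x 96 x 22 mm, loose on the bench, 250 g. Origin at the centre of its underside; its flat closed top, 22 mm up, is where the plug goes. The standing plug's flange underside is then 44 mm above the bench.
There are look-alikes about, which are no part of the job. Leave any blue or red look-alike of the tee_plug alone.

How it is judged:
By the outcome, as a careful person would: the job done as asked, in the order asked, and still so for the second after the job is handed in, with the robot touching nothing.
It also fails if it takes over 72 s, if anything falls off the work surface, if the arm or the gripper's body presses on something with over 40 N, if the wrist force passes 120 N, or if a joint passes its speed limit or range.

## Working session

There is one attempt and no reset: what is moved stays moved. The work goes in short steps, Python scripts to look and compute and a shell command to move; the robot and the scene stay as the last step left them, time stands still between calls to the robot, and variables do not carry over. Pictures are saved under pics/ and viewed, on a budget of 10 in all, crops included, one or two more only if the job needs it, and the job is handed in when it is done.

```bash
mkdir -p pics
cat > h.py <<'E'
import numpy as np,cv2
from workcell import *
def shot(n,f):
    d=get_image(n); cv2.imwrite(f,d["color"][:,:,::-1]); np.savez(f.replace('.png','.npz'),**d); return d
def ray(d,u,v):
    M=np.array(d["cam_to_world"]); r=M[:3,:3]@np.array([(u-d["cx"])/d["fx"],(v-d["cy"])/d["fy"],1]); return M[:3,3],r/np.linalg.norm(r)
def onz(d,u,v,z):
    o,r=ray(d,u,v); return o+r*(z-o[2])/r[2]
def proj(d,p):
    c=np.linalg.inv(np.array(d["cam_to_world"]))@np.append(p,1); return d["fx"]*c[0]/c[2]+d["cx"],d["fy"]*c[1]/c[2]+d["cy"]
E
python3 - <<'E'
from h import *
a=shot("top","pics/top0.png"); b=shot("side","pics/side0.png")
for d in(a,b): print(np.array(d["cam_to_world"]).round(2).tolist(),d["fx"],d["cx"],d["cy"])
print(nose_length() if callable(nose_length) else nose_length); s=read_state();print(s)
E
```

```text
[[-0.02, -1.0, 0.05, 467.34], [-1.0, 0.02, 0.01, 27.53], [-0.01, -0.05, -1.0, 1029.68], [0.0, 0.0, 0.0, 1.0]] 531.6769082024391 270.9150590144819 219.18644446644956
[[-1.0, 0.05, -0.04, 540.43], [0.06, 0.62, -0.78, 707.5], [-0.01, -0.78, -0.62, 617.54], [0.0, 0.0, 0.0, 1.0]] 408.65507220962587 277.96447722854117 202.36480948578165
22.0
{'time_s': 0.1, 'q': array([-1.33880602e+00,  1.16412113e-01,  1.44216629e+00, -6.17831213e-06,
        1.58398574e+00, -3.77883823e-02]), 'joint_velocities': array([-0.00091831, -0.00236098, -0.00214226, -0.00085031,  0.00208092,
        0.00024524]), 'tau': array([ 3.08352865e-03, -7.22895813e+01, -6.23862147e+01,  7.81522365e-02,
        2.27380899e-02, -1.07798369e-04]), 'ee_pos': array([ 179.86287651, -650.44140456,  240.01643942]), 'ee_rot': array([-0.56248186,  0.42848441, -0.42795109,  0.56291485]), 'force': array([ 0.1365077 , -0.84844669, -0.16778845]), 'torque': array([-0.00961232, -0.02244254,  0.02124726]), 'width': 92.9051293212806}
```

View pics/top0.png

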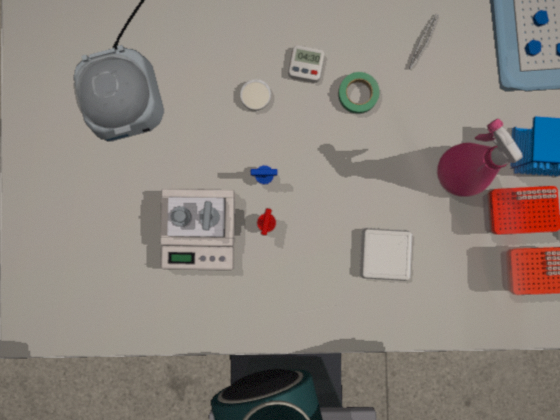

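View pics/side0.png

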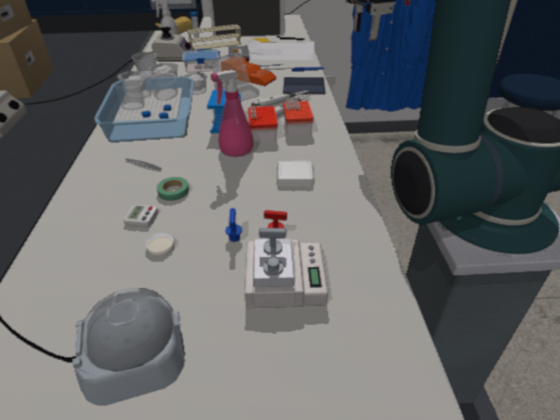

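The grey T plug sits in the block at top pixel (207,215), next to the round knob at (179,216). The blue tee at (264,175) and the red tee at (266,222) are look-alikes. The square white tray is at (387,254); the white disc at (256,95) is not it. I'll confirm in an enlarged crop.

Run:
```python
from h import *
d=dict(np.load("pics/top0.npz")); b=dict(np.load("pics/side0.npz"))
c=d["color"][:,:,::-1]
A=cv2.resize(c[180:275,150:290],(560,380),interpolation=cv2.INTER_CUBIC)
B=cv2.resize(b["color"][205:310,235:335,::-1],(400,420),interpolation=cv2.INTER_CUBIC)[:380]
C=np.zeros((380,240,3),np.uint8); C[:240]=cv2.resize(c[222:287,355:420],(240,240),interpolation=cv2.INTER_CUBIC)
cv2.imwrite("pics/crop.png",cv2.resize(np.hstack([A,B,C]),None,fx=.66,fy=.66))
for n,u,v,z in [("tee",207,215,111),("knob",179,216,81),("tray",387,254,22)]: print(n,onz(d,u,v,z).round(1))
g=cv2.cvtColor(c,cv2.COLOR_BGR2GRAY)
m=(g>185).astype(np.uint8)
for k in cv2.findContours(m,0,2)[0]:
    if cv2.contourArea(k)>150: print(cv2.minAreaRect(k))
# tray centre and size
```

```text
tee [522.5 143.3 111. ]
knob [523.5 197.2  81. ]
tray [ 447.5 -184.7   22. ]
```

View pics/crop.png

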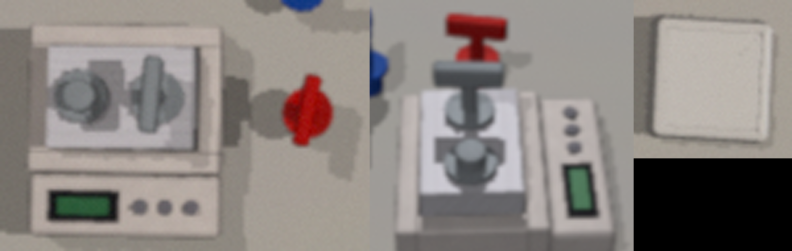

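The crop shows a single grey T plug in the block, with its bar centre at top (207,215.2) and side (272.5,233). The bar lies along about world x. The knob is beside it, and the red and blue tees stand outside the heater. The tray is a plain square, with its top spanning about crop (655..770, 17..140).

Run:
```python
from h import *
from scipy.spatial.transform import Rotation as R
d=dict(np.load("pics/top0.npz")); b=dict(np.load("pics/side0.npz"))
o1,r1=ray(d,207,215.2);o2,r2=ray(b,272.5,233)
t=np.linalg.lstsq(np.c_[r1,-r2],o2-o1,rcond=None)[0];p,q=o1+t[0]*r1,o2+t[1]*r2;print(p,q)
s=read_state();Rt=R.from_quat(s["ee_rot"]).as_matrix();print(Rt.round(3))
w=np.array([515,143,215])-s["ee_pos"];print("travel",Rt.T@w, "toolx yaw",np.degrees(np.arctan2(Rt[1,0],Rt[0,0])))
```

```text
[522.8137936  144.72488926  99.85662991] [520.14475963 144.94247781  99.72481536]
[[ 0.267 -0.     0.964]
 [-0.964  0.001  0.267]
 [-0.001 -1.     0.   ]]
travel [-675.39785562   25.6885934   534.4808781 ] toolx yaw -74.54282347364598
```

```bash
python3 -m jog '[{"travel":[-0.06,0.002,0.047],"twist":0.03,"claw":0.045},{"travel":[-0.675,0.026,0.534],"twist":0.34,"claw":0.045},{"travel":[-0.675,0.026,0.534],"twist":0.34,"claw":0.045},{"travel":[-0.675,0.026,0.534],"twist":0.34,"claw":0.045},{"travel":[-0.675,0.026,0.534],"twist":0.34,"claw":0.045},{"travel":[-0.675,0.026,0.534],"twist":0.34,"claw":0.045},{"travel":[-0.675,0.026,0.534],"twist":0.34,"claw":0.045},{"travel":[-0.675,0.026,0.534],"twist":0.34,"claw":0.045},{"travel":[-0.675,0.026,0.534],"twist":0.34,"claw":0.045},{"travel":[-0.675,0.026,0.534],"twist":0.34,"claw":0.045}]'
python3 - <<'E'
from h import *
from scipy.spatial.transform import Rotation as R
s=read_state();Rt=R.from_quat(s["ee_rot"]).as_matrix();print(s["q"].round(2),s["ee_pos"],Rt.round(3))
print("travel",Rt.T@(np.array([515,143,215])-s["ee_pos"]), "yaw",np.degrees(np.arctan2(Rt[1,0],Rt[0,0])))
E
```

```text
time_s: 1.35
ee_pos: [422.9, -73.0, 221.8]
ee_rot: [-0.482, 0.517, -0.517, 0.482]
force: [1.0, -1.0, -1.0]
width: 44.8
[-0.23 -0.44  1.96  0.    1.62  1.41] [422.94149195 -72.95966306 221.75467569] [[-0.07   0.     0.998]
 [-0.998  0.001 -0.07 ]
 [-0.001 -1.     0.   ]]
travel [-221.88823294    6.96219266   76.6557928 ] yaw -94.02886308470417
```

```bash
python3 -m jog '[{"travel":[-0.222,0.007,0.077],"twist":0,"claw":0.045},{"travel":[-0.222,0.007,0.077],"twist":0,"claw":0.045},{"travel":[-0.222,0.007,0.077],"twist":0,"claw":0.045},{"travel":[-0.222,0.007,0.077],"twist":0,"claw":0.045},{"travel":[-0.222,0.007,0.077],"twist":0,"claw":0.045},{"travel":[-0.222,0.007,0.077],"twist":0,"claw":0.045},{"travel":[-0.222,0.007,0.077],"twist":0,"claw":0.045}]'
python3 - <<'E'
from h import *
d=shot("wrist","pics/w1.png"); print(np.array(d["cam_to_world"]).round(2).tolist(),d["fx"]); s=read_state();print(s["ee_pos"],s["force"],proj(d,[521.5,145,102]))
E
```

```text
time_s: 2.22
ee_pos: [515.1, 142.1, 215.1]
ee_rot: [-0.481, 0.518, -0.518, 0.482]
force: [-0.1, 0.0, 0.4]
width: 44.7
[[-0.07, -0.96, -0.26, 586.66], [-1.0, 0.07, 0.02, 137.13], [-0.0, 0.26, -0.96, 358.19], [0.0, 0.0, 0.0, 1.0]] 346.8949228084446
[515.18317935 142.08643399 215.2576488 ] [-0.97469134 -0.35532174  0.49295298] (np.float64(271.8624151390203), np.float64(203.38961419047345))
```

View pics/w1.png

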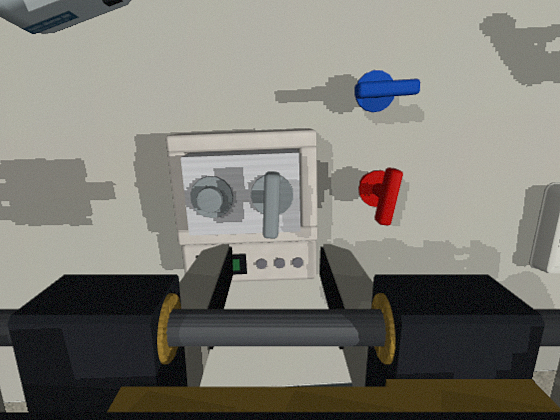

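The wrist view shows the T bar at columns 265–279 and rows 172–238, centred at about (272,205). That agrees with my projected point (272,203), and the bar is parallel to the finger plane.

Run:
```python
from h import *
from scipy.spatial.transform import Rotation as R
d=dict(np.load("pics/w1.npz"));c=cv2.cvtColor(d["color"],cv2.COLOR_RGB2GRAY)
p=onz(d,272,205,109);a=onz(d,272.7,174,111);b=onz(d,271,237,111);print(p,a,b,np.degrees(np.arctan2(*(a-b)[1::-1])))
s=read_state();Rt=R.from_quat(s["ee_rot"]).as_matrix()
print("travel",Rt.T@(np.array([521,144.5,107])-s["ee_pos"]))
```

```text
[522.04261921 144.77638593 109.        ] [545.49046274 142.47354293 111.        ] [497.71002961 147.35482571 111.        ] -5.833140328147321
travel [ -2.72759707 108.26473663   5.5395167 ]
```

```bash
python3 -m jog '[{"travel":[-0.003,0.05,0.006],"twist":0.03,"claw":0.045},{"travel":[-0.003,0.09,0.006],"twist":0.03,"claw":0.045},{"travel":[-0.003,0.108,0.006],"twist":0.03,"claw":0.045},{"travel":[-0.003,0.108,0.006],"twist":0.03,"claw":0.045},{"travel":[-0.003,0.108,0.006],"twist":0.03,"claw":0.02},{"travel":[-0.003,0.108,0.006],"twist":0.03,"claw":0.02},{"travel":[-0.003,0.108,0.006],"twist":0.03,"claw":0.02},{"travel":[-0.003,0.108,0.006],"twist":0.03,"claw":0.02}]'
python3 - <<'E'
from h import *
s=read_state();print(s["ee_pos"],s["force"],s["width"],s["q"].round(2))
E
```

```text
time_s: 3.28
ee_pos: [521.6, 144.8, 107.6]
ee_rot: [0.473, -0.525, 0.525, -0.475]
force: [0.2, 0.0, 0.3]
width: 20.2
[521.58248204 144.78834979 107.58606605] [0.15557941 0.04430901 0.34711248] 20.156932684072064 [ 0.22 -0.11  1.89  0.    1.36  1.9 ]
```

```bash
python3 -m jog '[{"travel":[0,0,0],"twist":0,"claw":0.0},{"travel":[0,0,0],"twist":0,"claw":0.0},{"travel":[0,0,0],"twist":0,"claw":0.0},{"travel":[0,0,0],"twist":0,"claw":0.0}]'
python3 - <<'E'
from h import *
s=read_state();print(s["ee_pos"],s["force"],s["torque"],s["width"])
E
```

```text
time_s: 3.78
ee_pos: [521.6, 144.9, 107.7]
ee_rot: [0.473, -0.525, 0.525, -0.475]
force: [-0.3, 1.6, 0.8]
width: 11.9
[521.60276579 144.88548522 107.6534002 ] [-0.29064937  1.59013783  0.83858574] [ 0.21510987  0.0032891  -0.02586375] 11.924243219543085
```

```bash
python3 -m jog '[{"travel":[0,0,0],"twist":0.1,"claw":0.0},{"travel":[0,-0.0002,0],"twist":0.2,"claw":0.0},{"travel":[0,-0.0005,0],"twist":0.3,"claw":0.0},{"travel":[0,-0.0007,0],"twist":0.4,"claw":0.0},{"travel":[0,-0.001,0],"twist":0.5,"claw":0.0},{"travel":[0,-0.0012,0],"twist":0.6,"claw":0.0}]'
python3 - <<'E'
from h import *
s=read_state();print(s["ee_pos"],s["force"],s["torque"],s["width"],s["q"].round(2))
E
```

```text
time_s: 4.53
ee_pos: [521.1, 144.8, 108.1]
ee_rot: [-0.297, 0.642, -0.642, 0.297]
force: [-1.1, 0.3, -3.8]
width: 11.7
[521.11805462 144.7678462  108.13498339] [-1.07096629  0.31586097 -3.77466828] [0.17171393 0.21020282 0.24314958] 11.650531221857504 [ 0.22 -0.11  1.89  0.    1.37  2.5 ]
```

```bash
python3 -m jog '[{"travel":[0,0,0],"twist":-0.12,"claw":0.0},{"travel":[0,-0.0003,0],"twist":-0.24,"claw":0.0},{"travel":[0,-0.0006,0],"twist":-0.36,"claw":0.0},{"travel":[0,-0.0009,0],"twist":-0.48,"claw":0.0},{"travel":[0,-0.0012,0],"twist":-0.6,"claw":0.0},{"travel":[0,-0.0015,0],"twist":-0.72,"claw":0.0},{"travel":[0,-0.0018,0],"twist":-0.84,"claw":0.0},{"travel":[0,-0.0021,0],"twist":-0.96,"claw":0.0},{"travel":[0,-0.0024,0],"twist":-1.08,"claw":0.0},{"travel":[0,-0.0027,0],"twist":-1.2,"claw":0.0}]'
python3 - <<'E'
from h import *
s=read_state();print(s["ee_pos"],s["force"],s["torque"],s["width"],s["q"].round(2))
d=shot("side","pics/s2.png");cv2.imwrite("pics/s2c.png",cv2.resize(d["color"][205:310,225:335,::-1],None,fx=5,fy=5,interpolation=cv2.INTER_CUBIC))
E
```

```text
time_s: 5.78
ee_pos: [520.9, 144.7, 110.1]
ee_rot: [-0.608, 0.361, -0.361, 0.608]
force: [2.2, 2.1, -5.5]
width: 11.6
[520.88749212 144.74139449 110.0697939 ] [ 2.17825903  2.10124482 -5.49767858] [ 0.29915669 -0.36631274 -0.16084544] 11.611655237998475 [ 0.22 -0.11  1.88  0.    1.37  1.29]
```

View pics/s2c.png

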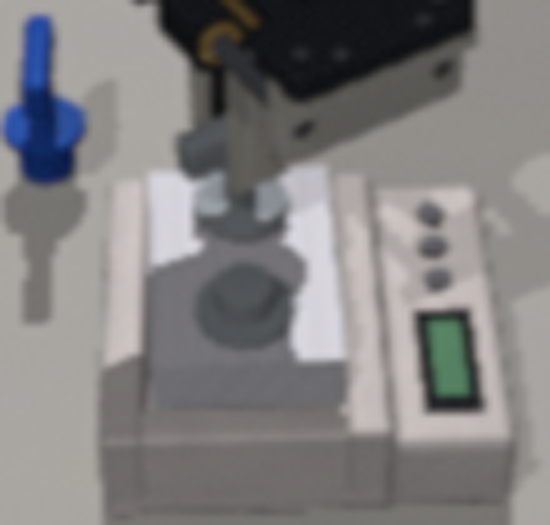

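The crop shows the bar turned with the gripper, the flange just off the block, the block seated and the knob in place. I'll keep going, a touch more gently.

```bash
python3 -m jog '[{"travel":[0,0,0],"twist":0.12,"claw":0.0},{"travel":[0,-0.0003,0],"twist":0.24,"claw":0.0},{"travel":[0,-0.0006,0],"twist":0.36,"claw":0.0},{"travel":[0,-0.0009,0],"twist":0.48,"claw":0.0},{"travel":[0,-0.0012,0],"twist":0.6,"claw":0.0},{"travel":[0,-0.0015,0],"twist":0.72,"claw":0.0},{"travel":[0,-0.0018,0],"twist":0.84,"claw":0.0},{"travel":[0,-0.0021,0],"twist":0.96,"claw":0.0},{"travel":[0,-0.0024,0],"twist":1.08,"claw":0.0},{"travel":[0,-0.0026,0],"twist":1.2,"claw":0.0}]'; python3 -c "
from h import *
s=read_state();print(s['ee_pos'],s['force'],s['torque'],s['width'],s['q'].round(2))"
```

```text
time_s: 7.08
ee_pos: [520.6, 144.6, 112.1]
ee_rot: [-0.299, 0.642, -0.641, 0.297]
force: [1.1, -0.4, -4.1]
width: 11.6
[520.58916972 144.56385249 112.05373208] [ 1.14661875 -0.37613536 -4.07046038] [ 0.06945118 -0.23709363  0.19529642] 11.588084150411595 [ 0.22 -0.11  1.88  0.    1.37  2.49]
```

```bash
python3 -m jog '[{"travel":[0,0,0],"twist":-0.12,"claw":0.0},{"travel":[0,-0.0003,0],"twist":-0.24,"claw":0.0},{"travel":[0,-0.0006,0],"twist":-0.36,"claw":0.0},{"travel":[0,-0.0009,0],"twist":-0.48,"claw":0.0},{"travel":[0,-0.0012,0],"twist":-0.6,"claw":0.0},{"travel":[0,-0.0015,0],"twist":-0.72,"claw":0.0},{"travel":[0,-0.0018,0],"twist":-0.84,"claw":0.0},{"travel":[0,-0.0021,0],"twist":-0.96,"claw":0.0},{"travel":[0,-0.0024,0],"twist":-1.08,"claw":0.0},{"travel":[0,-0.0026,0],"twist":-1.2,"claw":0.0}]'; python3 -c "
from h import *
s=read_state();print(s['ee_pos'],s['force'],s['torque'],s['width'],s['q'].round(2))"
```

```text
time_s: 8.32
ee_pos: [520.5, 144.6, 114.1]
ee_rot: [0.609, -0.361, 0.36, -0.608]
force: [1.6, 2.0, -4.6]
width: 11.8
[520.50766804 144.55513183 114.14808808] [ 1.59105223  2.02071001 -4.63948348] [ 0.38315613 -0.51003555 -0.1623461 ] 11.785284165482695 [ 0.22 -0.11  1.88  0.    1.38  1.29]
```

```bash
python3 -m jog '[{"travel":[0,0,0],"twist":0.12,"claw":0.0},{"travel":[0,-0.0003,0.0001],"twist":0.24,"claw":0.0},{"travel":[0.0001,-0.0006,0.0002],"twist":0.36,"claw":0.0},{"travel":[0.0002,-0.0009,0.0003],"twist":0.48,"claw":0.0},{"travel":[0.0003,-0.0012,0.0004],"twist":0.6,"claw":0.0},{"travel":[0.0003,-0.0015,0.0005],"twist":0.72,"claw":0.0},{"travel":[0.0003,-0.0018,0.0006],"twist":0.84,"claw":0.0},{"travel":[0.0003,-0.0021,0.0006],"twist":0.96,"claw":0.0},{"travel":[0.0003,-0.0024,0.0006],"twist":1.08,"claw":0.0},{"travel":[0.0003,-0.0027,0.0006],"twist":1.2,"claw":0.0}]'; python3 -c "
from h import *
s=read_state();print(s['ee_pos'],s['force'],s['torque'],s['width'],s['q'].round(2))"
```

```text
time_s: 9.57
ee_pos: [520.8, 144.4, 116.1]
ee_rot: [-0.298, 0.642, -0.641, 0.296]
force: [0.0, 0.1, -5.7]
width: 11.7
[520.7872821  144.423823   116.11281063] [ 0.02007208  0.1062507  -5.71752018] [ 0.14974185 -0.05577351  0.23470086] 11.655570759161298 [ 0.22 -0.11  1.88  0.    1.38  2.5 ]
```

```bash
python3 -m jog '[{"travel":[0,0,0],"twist":-0.12,"claw":0.0},{"travel":[0,-0.0003,0],"twist":-0.24,"claw":0.0},{"travel":[0,-0.0006,0],"twist":-0.36,"claw":0.0},{"travel":[0,-0.0009,0],"twist":-0.48,"claw":0.0},{"travel":[0,-0.0012,0],"twist":-0.6,"claw":0.0},{"travel":[0,-0.0015,0],"twist":-0.72,"claw":0.0},{"travel":[0,-0.0018,0],"twist":-0.84,"claw":0.0},{"travel":[0,-0.0021,0],"twist":-0.96,"claw":0.0},{"travel":[0,-0.0024,0],"twist":-1.08,"claw":0.0},{"travel":[0,-0.0027,0],"twist":-1.2,"claw":0.0}]'
python3 - <<'E'
from h import *
s=read_state();print(s["ee_pos"],s["force"],s["torque"],s["width"],s["q"].round(2))
d=shot("side","pics/s3.png");cv2.imwrite("pics/s3c.png",cv2.resize(d["color"][205:310,225:335,::-1],None,fx=5,fy=5,interpolation=cv2.INTER_CUBIC))
E
```

```text
time_s: 10.82
ee_pos: [520.6, 144.4, 118.2]
ee_rot: [0.608, -0.363, 0.361, -0.607]
force: [2.6, 1.5, -6.3]
width: 11.8
[520.62634746 144.42301654 118.16368208] [ 2.59645186  1.52041139 -6.30521189] [ 0.42409338 -0.53277712 -0.22516278] 11.779640044151634 [ 0.22 -0.12  1.87  0.    1.39  1.3 ]
```

View pics/s3c.png

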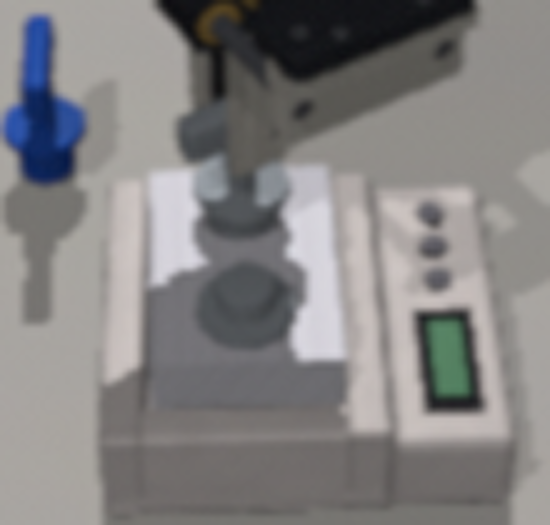

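The block edges are at the same pixels as before (front edge row about 405) and the flange is visibly higher. I'll continue with slightly less rise per stroke.

```bash
python3 -m jog '[{"travel":[0,0,0],"twist":0.12,"claw":0.0},{"travel":[0,-0.0002,0.0001],"twist":0.24,"claw":0.0},{"travel":[0.0001,-0.0005,0.0002],"twist":0.36,"claw":0.0},{"travel":[0.0002,-0.0008,0.0003],"twist":0.48,"claw":0.0},{"travel":[0.0003,-0.0011,0.0004],"twist":0.6,"claw":0.0},{"travel":[0.0003,-0.0013,0.0005],"twist":0.72,"claw":0.0},{"travel":[0.0003,-0.0016,0.0006],"twist":0.84,"claw":0.0},{"travel":[0.0003,-0.0019,0.0006],"twist":0.96,"claw":0.0},{"travel":[0.0003,-0.0022,0.0006],"twist":1.08,"claw":0.0},{"travel":[0.0003,-0.0024,0.0006],"twist":1.2,"claw":0.0}]'; python3 -c "
from h import *
s=read_state();print(s['ee_pos'],s['force'],s['torque'],s['width'],s['q'].round(2))"
```

```text
time_s: 12.12
ee_pos: [521.0, 144.3, 120.0]
ee_rot: [-0.299, 0.642, -0.641, 0.295]
force: [-0.5, 0.5, -5.9]
width: 11.7
[520.95612848 144.31888046 120.03433829] [-0.49029949  0.53308838 -5.90289388] [ 0.18930434 -0.04380339  0.25267575] 11.661784378093042 [ 0.22 -0.12  1.87  0.    1.39  2.5 ]
```

```bash
python3 -m jog '[{"travel":[0,0,0],"twist":-0.12,"claw":0.0},{"travel":[0,-0.0002,0],"twist":-0.24,"claw":0.0},{"travel":[0,-0.0005,0],"twist":-0.36,"claw":0.0},{"travel":[0,-0.0008,0],"twist":-0.48,"claw":0.0},{"travel":[0,-0.0011,0],"twist":-0.6,"claw":0.0},{"travel":[0,-0.0013,0],"twist":-0.72,"claw":0.0},{"travel":[0,-0.0016,0],"twist":-0.84,"claw":0.0},{"travel":[0,-0.0019,0],"twist":-0.96,"claw":0.0},{"travel":[0,-0.0022,0],"twist":-1.08,"claw":0.0},{"travel":[0,-0.0024,0],"twist":-1.2,"claw":0.0}]'; python3 -c "
from h import *
s=read_state();print(s['ee_pos'],s['force'],s['torque'],s['width'],s['q'].round(2))"
```

```text
time_s: 13.38
ee_pos: [520.8, 144.3, 121.9]
ee_rot: [0.609, -0.364, 0.36, -0.606]
force: [1.0, 2.8, -4.6]
width: 11.9
[520.79162051 144.31279544 121.93431039] [ 1.01763333  2.82149401 -4.64393669] [ 0.43528605 -0.33222089 -0.17562849] 11.89563649983697 [ 0.22 -0.12  1.87  0.    1.4   1.3 ]
```

```bash
python3 -m jog '[{"travel":[0,0,0],"twist":0.12,"claw":0.0},{"travel":[0,-0.0002,0.0001],"twist":0.24,"claw":0.0},{"travel":[0.0001,-0.0005,0.0002],"twist":0.36,"claw":0.0},{"travel":[0.0002,-0.0008,0.0003],"twist":0.48,"claw":0.0},{"travel":[0.0003,-0.0011,0.0004],"twist":0.6,"claw":0.0},{"travel":[0.0003,-0.0013,0.0005],"twist":0.72,"claw":0.0},{"travel":[0.0003,-0.0016,0.0006],"twist":0.84,"claw":0.0},{"travel":[0.0003,-0.0019,0.0006],"twist":0.96,"claw":0.0},{"travel":[0.0003,-0.0022,0.0006],"twist":1.08,"claw":0.0},{"travel":[0.0003,-0.0024,0.0006],"twist":1.2,"claw":0.0}]'; python3 -c "
from h import *
s=read_state();print(s['ee_pos'],s['force'],s['torque'],s['width'],s['q'].round(2))"
```

```text
time_s: 14.62
ee_pos: [521.1, 144.2, 123.7]
ee_rot: [-0.297, 0.644, -0.642, 0.292]
force: [-0.1, -0.1, -5.0]
width: 11.8
[521.08680548 144.23464752 123.69516828] [-0.09332578 -0.10398978 -5.04939219] [0.18482834 0.06083633 0.15647114] 11.82113837295171 [ 0.22 -0.12  1.87  0.    1.4   2.51]
```

```bash
python3 -m jog '[{"travel":[0,0,0],"twist":-0.12,"claw":0.0},{"travel":[0,-0.0002,0],"twist":-0.24,"claw":0.0},{"travel":[0,-0.0005,0],"twist":-0.36,"claw":0.0},{"travel":[0,-0.0008,0],"twist":-0.48,"claw":0.0},{"travel":[0,-0.0011,0],"twist":-0.6,"claw":0.0},{"travel":[0,-0.0013,0],"twist":-0.72,"claw":0.0},{"travel":[0,-0.0016,0],"twist":-0.84,"claw":0.0},{"travel":[0,-0.0019,0],"twist":-0.96,"claw":0.0},{"travel":[0,-0.0022,0],"twist":-1.08,"claw":0.0},{"travel":[0,-0.0024,0],"twist":-1.2,"claw":0.0}]'; python3 -c "
from h import *
s=read_state();print(s['ee_pos'],s['force'],s['torque'],s['width'],s['q'].round(2))"
```

```text
time_s: 15.88
ee_pos: [521.2, 144.3, 126.4]
ee_rot: [0.608, -0.366, 0.362, -0.605]
force: [0.7, 1.7, -0.0]
width: 11.6
[521.22900079 144.31733431 126.36126804] [ 0.65659143  1.73017915 -0.03515616] [ 0.31366103 -0.14274379 -0.12002257] 11.567884185219297 [ 0.22 -0.12  1.86  0.    1.4   1.31]
```

```bash
python3 -m jog '[{"travel":[0,0,0],"twist":0.12,"claw":0.0},{"travel":[0,-0.0003,0],"twist":0.24,"claw":0.0},{"travel":[0,-0.0006,0],"twist":0.36,"claw":0.0},{"travel":[0,-0.0009,0],"twist":0.48,"claw":0.0},{"travel":[0,-0.0012,0],"twist":0.6,"claw":0.0},{"travel":[0,-0.0015,0],"twist":0.72,"claw":0.0},{"travel":[0,-0.0018,0],"twist":0.84,"claw":0.0},{"travel":[0,-0.0022,0],"twist":0.96,"claw":0.0},{"travel":[0,-0.0026,0],"twist":1.08,"claw":0.0},{"travel":[0,-0.003,0],"twist":1.2,"claw":0.0}]'
python3 - <<'E'
from h import *
s=read_state();print(s["ee_pos"],s["force"],s["torque"],s["width"],s["q"].round(2))
d=shot("side","pics/s4.png");cv2.imwrite("pics/s4c.png",cv2.resize(d["color"][195:310,225:335,::-1],None,fx=5,fy=5,interpolation=cv2.INTER_CUBIC))
E
```

```text
time_s: 17.12
ee_pos: [521.1, 144.2, 129.3]
ee_rot: [-0.294, 0.645, -0.643, 0.29]
force: [0.0, -0.3, -0.5]
width: 11.5
[521.1290555  144.17881961 129.28533831] [ 0.01574602 -0.30743135 -0.49396843] [ 0.08859135  0.00445288 -0.00985062] 11.517553579966735 [ 0.22 -0.12  1.86  0.    1.41  2.51]
```

View pics/s4c.png

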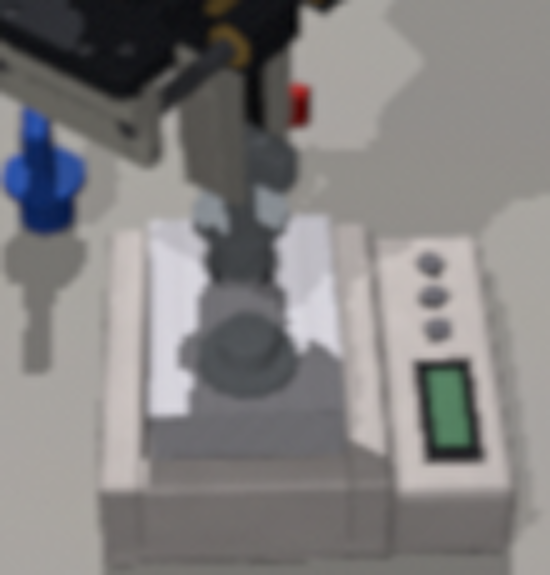

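The plug is free: axial force is about -0.5 N, twist torque is about 0, and the shank shows below the flange at about (240,265). The block is seated and the knob is in place. Next I'll lift and measure the tray.

```bash
python3 -m jog '[{"travel":[0,-0.005,0],"twist":0,"claw":0.0},{"travel":[0,-0.012,0],"twist":0,"claw":0.0},{"travel":[0,-0.025,0],"twist":-0.1,"claw":0.0},{"travel":[0,-0.05,0],"twist":-0.25,"claw":0.0},{"travel":[0,-0.08,0],"twist":-0.4,"claw":0.0},{"travel":[0,-0.1,0],"twist":-0.55,"claw":0.0},{"travel":[0,-0.1,0],"twist":-0.6,"claw":0.0},{"travel":[0,-0.1,0],"twist":-0.6,"claw":0.0}]'
python3 - <<'E'
from h import *
from scipy.spatial.transform import Rotation as R
d=dict(np.load("pics/top0.npz"))
roi=cv2.GaussianBlur(cv2.cvtColor(d["color"],cv2.COLOR_RGB2GRAY)[222:287,357:420],(3,3),0)
t,m=cv2.threshold(roi,0,255,cv2.THRESH_OTSU)
k=max(cv2.findContours(m,0,2)[0],key=cv2.contourArea);r=cv2.minAreaRect(k);bp=cv2.boxPoints(r)+[357,222]
print(t,r,bp.tolist());P=np.array([onz(d,u,v,22) for u,v in bp]);print(P.round(1),P.mean(0),[np.linalg.norm(P[i]-P[i-1]).round(1) for i in range(4)])
s=read_state();Rt=R.from_quat(s["ee_rot"]).as_matrix();print(s["ee_pos"],s["force"],s["width"],Rt.round(3),s["q"].round(2))
c=P.mean(0);print("travel",Rt.T@(np.array([c[0],c[1],s["ee_pos"][2]])-s["ee_pos"]))
E
```

```text
time_s: 18.18
ee_pos: [521.9, 144.3, 229.9]
ee_rot: [-0.47, 0.531, -0.529, 0.466]
force: [0.3, 0.6, -1.3]
width: 11.9
147.0 ((31.0, 32.0), (64.0, 62.0), 90.0) [[357.0, 222.0], [419.0, 222.0], [419.0, 286.0], [357.0, 286.0]]
[[ 509.1 -129.7   22. ]
 [ 506.8 -247.    22. ]
 [ 386.3 -243.1   22. ]
 [ 388.4 -126.5   22. ]] [ 447.66234972 -186.58283108   22.        ] [np.float64(120.7), np.float64(117.3), np.float64(120.6), np.float64(116.6)]
[521.87680566 144.31191454 229.86994027] [ 0.31637528  0.55623687 -1.33179438] 11.873016587783846 [[-0.125 -0.006  0.992]
 [-0.992 -0.001 -0.125]
 [ 0.002 -1.    -0.006]] [ 0.22 -0.17  1.74  0.    1.58  1.92]
travel [337.56387184   0.88437106 -32.38778267]
```

```bash
python3 -m jog '[{"travel":[0.05,0,-0.009],"twist":0,"claw":0.0},{"travel":[0.1,0,-0.018],"twist":0,"claw":0.0},{"travel":[0.15,0,-0.027],"twist":0,"claw":0.0},{"travel":[0.2,0,-0.036],"twist":0,"claw":0.0},{"travel":[0.246,0,-0.044],"twist":0,"claw":0.0},{"travel":[0.246,0,-0.044],"twist":0,"claw":0.0},{"travel":[0.246,0,-0.044],"twist":0,"claw":0.0}]'
python3 - <<'E'
from h import *
d=shot("wrist","pics/w5.png");s=read_state();print(s["ee_pos"],s["force"],s["width"],proj(d,[447.5,-185,22]))
E
```

```text
time_s: 19.05
ee_pos: [447.6, -94.1, 230.7]
ee_rot: [-0.469, 0.532, -0.529, 0.466]
force: [0.8, -0.3, -1.4]
width: 11.7
[447.74140905 -93.67400309 230.60680364] [ 0.82327581  0.28921018 -1.4658834 ] 11.84084178475719 (np.float64(363.80816984585476), np.float64(173.8318827586618))
```

View pics/w5.png

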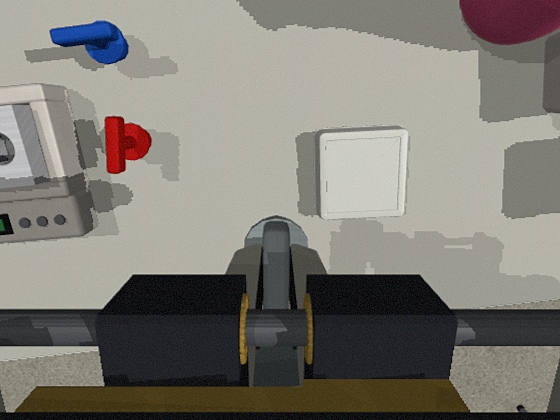

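The tray's top is seen at columns 319–408 and rows 126–219, centred at about (363,173), which agrees with the projected estimate (363.8,173.8).

Run:
```python
from h import *
from scipy.spatial.transform import Rotation as R
d=dict(np.load("pics/w5.npz"));g=cv2.cvtColor(d["color"],cv2.COLOR_RGB2GRAY)[110:235,300:425]
m=(g>(int(g[60,60])+int(g[3,3]))//2).astype(np.uint8)
k=max(cv2.findContours(m,0,2)[0],key=cv2.contourArea);r=cv2.minAreaRect(k);print(r)
P=np.array([onz(d,u+300,v+110,22) for u,v in cv2.boxPoints(r)]);print(P.mean(0),[np.linalg.norm(P[i]-P[i-1]).round(1) for i in range(4)])
Q=np.array([onz(d,u,v,22) for u,v in [(319,130),(408,126),(405,216),(320,219)]]);print(Q.round(1),Q.mean(0))
s=read_state();Rt=R.from_quat(s["ee_rot"]).as_matrix();print(Rt[:,1])
c=np.array([447.5,-185,110]);print("travel",Rt.T@(c-s["ee_pos"]))
```

```text
((64.0, 64.0), (88.0, 86.0), 90.0)
[ 445.72612294 -185.10310776   22.        ] [np.float64(91.1), np.float64(85.1), np.float64(91.6), np.float64(91.2)]
[[ 496.9 -143.6   22. ]
 [ 489.6 -231.1   22. ]
 [ 396.8 -225.6   22. ]
 [ 405.  -136.    22. ]] [ 447.10672024 -184.082757     22.        ]
[-6.55505665e-03 -9.49080412e-04 -9.99978065e-01]
travel [ 90.43150057 120.69241629  11.91559601]
```

```bash
python3 -m jog '[{"travel":[0.045,0,0.006],"twist":0,"claw":0.0},{"travel":[0.09,0.02,0.011],"twist":0,"claw":0.0},{"travel":[0.09,0.06,0.011],"twist":0,"claw":0.0},{"travel":[0.09,0.1,0.011],"twist":0,"claw":0.0},{"travel":[0.09,0.125,0.011],"twist":0,"claw":0.0},{"travel":[0.09,0.135,0.011],"twist":0,"claw":0.0},{"travel":[0.09,0.135,0.011],"twist":0,"claw":0.0},{"travel":[0.09,0.135,0.011],"twist":0,"claw":0.0}]'
python3 - <<'E'
from h import *
s=read_state();print(s["ee_pos"],s["force"],s["width"])
d=shot("side","pics/s6.png");cv2.imwrite("pics/s6c.png",cv2.resize(d["color"][100:220,230:350,::-1],None,fx=5,fy=5,interpolation=cv2.INTER_CUBIC))
E
```

```text
time_s: 20.1
ee_pos: [447.2, -184.4, 96.9]
ee_rot: [-0.47, 0.531, -0.529, 0.466]
force: [0.1, -0.5, -1.1]
width: 12.0
[ 447.19446652 -184.41226057   96.92832084] [ 0.11538667 -0.45961561 -1.12937782] 12.020793488377388
```

View pics/s6c.png

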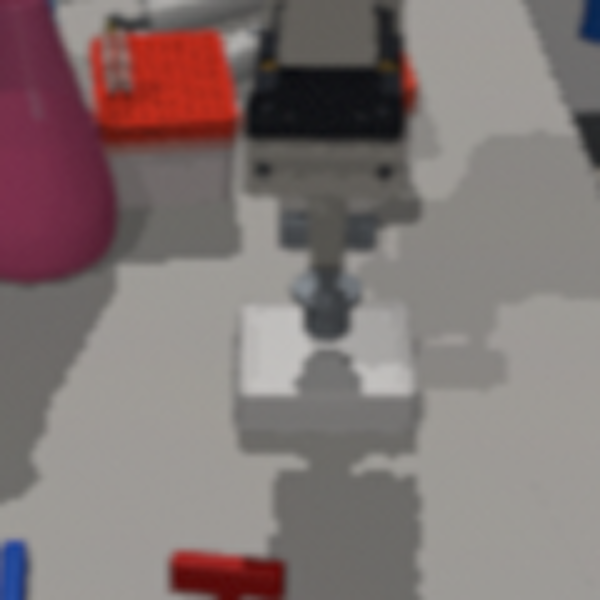

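The plug hangs upright over the tray, with its foot at (327,338) and the tray top's centre at (328,348). I'll lower it slowly.

```bash
python3 -m jog '[{"travel":[0,0.004,0],"twist":0,"claw":0.0},{"travel":[0,0.007,0],"twist":0,"claw":0.0},{"travel":[0,0.008,0],"twist":0,"claw":0.0},{"travel":[0,0.009,0],"twist":0,"claw":0.0},{"travel":[0,0.0095,0],"twist":0,"claw":0.0},{"travel":[0,0.0095,0],"twist":0,"claw":0.0}]'; python3 -c "
from h import *
s=read_state();print(s['ee_pos'],s['force'],s['torque'])"
```

```text
time_s: 20.9
ee_pos: [447.1, -184.5, 87.4]
ee_rot: [-0.47, 0.531, -0.529, 0.466]
force: [0.0, -0.3, -0.5]
width: 11.7
[ 447.09173542 -184.54306656   87.40018637] [ 0.03791193 -0.2852731  -0.4718908 ] [-0.00705507  0.02565893  0.00710364]
```

```bash
python3 -m jog '[{"travel":[0,0.0005,0],"twist":0,"claw":0.0},{"travel":[0,0.001,0],"twist":0,"claw":0.0},{"travel":[0,0.001,0],"twist":0,"claw":0.0}]'; python3 -c "
from h import *
s=read_state();print(s['ee_pos'],s['force'],s['torque'])"
```

```text
time_s: 21.28
ee_pos: [447.2, -184.6, 86.7]
ee_rot: [-0.47, 0.531, -0.53, 0.466]
force: [-2.0, 0.4, 2.4]
width: 11.9
[ 447.18907133 -184.58348466   86.70019238] [-1.96354142  0.4395362   2.42552861] [0.21282749 0.29646996 0.00599938]
```

It touched at TCP z = 86.7 as predicted, with +2.4 N. Releasing.

```bash
python3 -m jog '[{"travel":[0,0,0],"twist":0,"claw":0.016},{"travel":[0,0,0],"twist":0,"claw":0.025},{"travel":[0,0,0],"twist":0,"claw":0.04},{"travel":[0,0,0],"twist":0,"claw":0.04},{"travel":[0,-0.01,0],"twist":0,"claw":0.04},{"travel":[0,-0.04,0],"twist":0,"claw":0.04},{"travel":[0,-0.09,0],"twist":0,"claw":0.04},{"travel":[0,-0.13,0],"twist":0,"claw":0.04},{"travel":[0,-0.13,0],"twist":0,"claw":0.04},{"travel":[0,-0.13,0],"twist":0,"claw":0.04}]'
python3 - <<'E'
from h import *
s=read_state();print(s["ee_pos"],s["force"],s["width"])
a=shot("side","pics/s7.png");w=shot("wrist","pics/w7.png")
A=cv2.resize(a["color"][100:320,220:350,::-1],(355,600),interpolation=cv2.INTER_CUBIC)
B=cv2.resize(w["color"][100:400,150:372,::-1],(444,600))
cv2.imwrite("pics/f7.png",np.hstack([A,B]))
E
```

```text
time_s: 22.52
ee_pos: [447.7, -184.3, 216.4]
ee_rot: [-0.47, 0.531, -0.529, 0.466]
force: [-0.6, -0.7, -0.6]
width: 40.1
[ 447.65438588 -184.28649372  216.39039001] [-0.55390346 -0.70460619 -0.64219094] 40.08546478920397
```

View pics/f7.png

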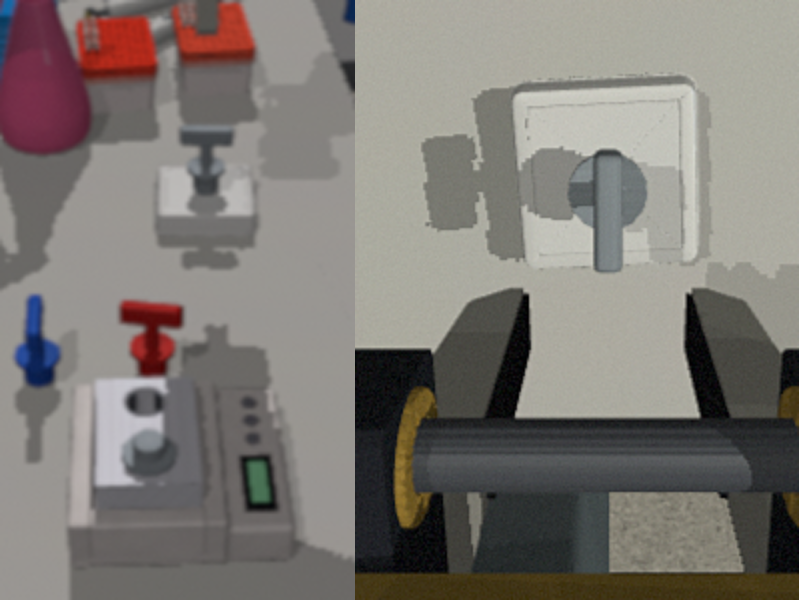

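The plug stands upright in the middle of the tray, with its flange at about (607,192) against the tray's centre at about (606,175); the small difference is parallax from the flange's height. The block is seated with the vacated hole showing at (147,402), and the knob plug is in its hole at (148,450). The gripper is clear.

```bash
python3 -c "
from h import *
d=dict(np.load('pics/w7.npz'));print(onz(d,150+(607-355)/2,100+192/2,48))
print(sign_off())"
```

```text
[ 445.57243599 -184.28875769   48.        ]
the job is handed in; nothing more can be done
None
```

The T-handled plug is out of the block and standing upright in the middle of the white tray. I handed the job in at about 22.6 s of the 72 s allowed.

- **Freeing it:** I pinched the T bar and twisted it ±0.6 rad to and fro while drawing it up about 2 mm per stroke. The readings at the end of each stroke showed at most 6.3 N upward, including the plug's own weight. The grip had let go by about 19 mm of rise.
- **Placing it:** The plug touched the tray at the expected height. After release I measured its flange at (445.6, -184.3) mm, against a tray centre of about (447, -184.5).
- **Last pictures:** They show the plug upright, the block seated, the knob plug in its hole, the red and blue look-alikes where they were, and the gripper about 130 mm clear.
- **Checks that failed or disagreed:** My first automatic outline of the tray (in the top view) failed. I used the hand-read corners and a closer wrist-camera view instead, and these agreed to within 2 mm. That I saw no lift of the block rests on the side pictures and the end-of-stroke forces, because I took no readings within strokes.

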